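# Plug the contact pin into the shuttered socket of a gel tank

### The job

Connect the gel tank: take the long square-gripped contact pin out of its rest, set its nose into the wide mouth of the groove in the tank's cover, and slide it lightly along the groove until it drops into the socket hidden under a flush shutter. Press it fully home so that its collar lies flat on the cover, let it go and leave it standing there; never load the cover with more than 30 N, and leave everything else, the short plug included, where it is.

Things in the scene. Friction and masses are not known exactly. Their poses are not given: they have to be found in the camera images.
- tank: Gel tank, fixed, 130 (its x) x 220 (its y) x 60 mm tall: clear tub, flat grey cover with its top at z = 60 mm. Origin: centre of its underside. A groove with a black floor at z = 52 runs in the cover along the tank's y, centred on x = 0: y = -62 to -36 mm a mouth 24 mm wide, narrowing to y = -24, then 13 mm wide up to its closed end at y = +55.
- mouth (a point): Point on the floor of the groove's mouth, on the centre line: tank (0, -50, 52) mm. The line from here to groove_end runs along the groove.
- groove_end (a point): Point on the groove's floor at its closed end: tank (0, 55, 52) mm. The socket's centre lies anywhere from 13 to 67 mm before this end (tank y = -12 to 42), different every time and not reported: an opening in the floor, 12.5 mm long in y and as wide as the groove, closed by a flush black shutter of the same look.
- shutter (a joint): How far the socket's shutter is pushed down (m): 0 flush, about 0.014 with the pin home, 0.017 at its limit. Its spring yields to under 1 N, but only when the whole nose is over it (3.5 mm of play along the groove); the floor elsewhere is rigid. A nose slid along under light pressure sinks in and catches on the socket's far edge.
- pin: Contact pin, loose, about 120 g, upright in a hole of the rest. Origin: bottom centre of its nose; z up. Brass nose 9 mm in diameter, z = 0 to 22 mm; black round collar 32 mm across, z = 22 to 27; black square grip 22 x 22 mm, z = 27 to 73, flats square to the pin's x and y. Home: collar on the tank's cover, nose end 14 mm below the groove's floor. It fits the socket in any yaw.
- pin_grip (a point): Middle of the pin's square grip, 50 mm above the end of its nose.
- rest: White block, fixed, 60 (its x) x 150 (its y) x 35 mm tall, with two vertical holes, 14 mm wide and 28 deep, at its y = -40 and +40 mm. Origin: centre of its underside. In one hole stands the pin, in the other the plug; which is where changes. Collars lie on its top.
- plug: Short blanking plug, loose, to be left alone: nose 14 mm long, collar 32 mm across, round knob 24 mm in diameter and only 18 mm tall. Origin: the end of its nose.
- bottle: Bystander, loose, to be left alone: closed glass bottle, 86 mm across, 190 tall. Origin: centre of its underside.
- tipbox_a: Bystander, loose, to be left alone: pipette-tip box with dark lid, 85 x 125 x 58 mm tall. Origin: centre of its underside.
- tipbox_b: Bystander, loose, to be left alone: pipette-tip box with light lid, 85 x 125 x 58 mm tall. Origin: centre of its underside.
- notebook: Bystander, loose, to be left alone: black notebook lying flat, 150 x 105 x 18 mm. Origin: centre of its underside.
- comb: Bystander, loose, to be left alone: black gel comb lying flat, 90 mm long, 8 high. Origin: centre of its underside.
- pipette: Bystander, loose, to be left alone: pipette lying on its side, 220 mm long, 24 wide, 22 high. Origin: centre of its underside.
- beaker: Bystander, loose, to be left alone: clear open beaker, 66 mm across, 75 tall. Origin: centre of its underside.
Not all that is in view belongs to the job. What is shaped like the pin but green is not meant.

How it is judged:
By the outcome, as a careful person would: the job done as asked, in the order asked, and still so for the second after the job is handed in, with the robot touching nothing.
It also fails if it takes over 69 s, if anything falls off the work surface, if the arm or the gripper's body presses on something with over 40 N, if the wrist force passes 120 N, or if a joint passes its speed limit or range.

### The arm

A 6-joint arm with a two-finger parallel gripper is mounted at the origin on the work surface. World frame = base frame: x ahead of the robot, y to its left, z up, the work surface at z = 0. Lengths are in m, angles in degrees, forces in N, time in s.
With the tool pointing down it reaches from about 0.3 to 0.75 m from the base axis. Payload 8.5 kg.
Tool frame: the origin (TCP) lies at the very end of the fingers, on their centre line; the grasp point (between the pads) lies 19 mm behind it (env.grasp_offset is the distance from the TCP to the grasp point, in m); y points along the fingers, z is the direction in which the jaws open and shut, and the axes are right-handed (so a half turn about y gives the same grasp; the last joint's range is limited). The gripper opens to 85 mm and grips with 20 to 120 N. Pads are 22 mm wide; open, the fingers measure 114 mm over their backs; the gripper's body (76 mm by 85 mm) begins 54 mm behind the grasp point. The pads swing forward as they close: fully open they stand 13 mm farther back than shut.
Start: joints at [-80.231, 21.807, 74.336, -0, 83.858, -12.336], TCP at [0.207, -0.51, 0.231] pointing down, gripper open.
Joint ranges: [-178.18, 178.18], [-50.72, 133.34], [12.68, 142.11], [-81.47, 261.47], [9.98, 163.14], [-165.26, 165.26]. Speed limits (degrees/s): [136.94, 136.94, 180, 180, 180, 180].

### API

Orientations are given as a 3x3 rotation matrix whose columns are the frame's x, y, z axes.
In Python, from rig import env gives the robot as it stands. The module is installed in compiled form; this text tells all that it offers.
- The arm moves only by the shell command python3 -m pendant 'ROWS' [FORCE]. ROWS is JSON, a list of rows, each a list of 3 entries, a list of its own where there are three numbers: the shift along the world's x, y, z as a fraction of full scale, then the turn about the world's z as a fraction of full scale, then the opening, from 0 (shut) to 1 (fully open). A call has 1 to 12 rows; each row shifts and turns the commanded pose from where the row before left it; what a row does not reach is not made up. Full scale, the value 1, is 30 mm for a shift and 5 degrees for a turn. A row lasts 1/12 s, in which the tool goes at most 41.7 mm and 7.16 degrees, less where a joint would pass 70% of its speed; a pose out of reach is approached as far as the arm can. A call with a number of a shift or a turn outside -1 to 1 is refused whole. A call with a gripper value outside its range is refused whole. The fingers move at their own pace and stop on an object; FORCE is the grip in N (left out, the last holds). Time passes only in rows, so rows that do not move let the fingers close. It gives the time, the measured TCP pose, the force and the opening at its end, in the units of the state.
- env.observe(): the state, without advancing time (a new reading comes with each control period).
- env.get_image(name): name is "side" or "top" or "wrist"; returns (picture, depth): 420x560x3 uint8, red, green, blue; 420x560 float32, m along the optical axis (not along the pixel's ray), 0 where there is no reading.
- env.camera_model(name): a dict with "camera_matrix" (3x3 intrinsics, pixels), "R" (3x3) and "t" (3): a world point X has camera coordinates R X + t; the wrist camera has in their place "tool_from_camera" (4x4, takes a point from camera to tool coordinates, whose origin is the TCP and whose axes are the tool frame's). Camera axes: x right, y down, z forward; pixel columns grow to the right and rows downward; lengths in m; the calibration is good to about 2 mm. A picture is of the moment at which its call begins: read the wrist's pose just before it. camera_model takes no time and is no camera call.
- env.close_job(): hands the job in, once; it reports no verdict.
The state is a dict: "time_s": time; "q": joint angles; "qvel": joint speeds; "joint_efforts": joint torques, N m; "position": TCP position; "tool_rot": TCP orientation; "ft_force": force on the tool from outside, world axes, zero at the start; "wrist_torque": the same for the moment, N m; "grip_width": finger opening in m.
Only numpy, scipy, OpenCV 4.12 (cv2) and the standard library are available. Lean on these libraries where they do the work, as an engineer would, in place of code of your own. Each camera call takes 0.05 s, during which the arm holds its last target.

## Working session

There is one attempt and no reset: what is moved stays moved. The work goes in short steps, Python scripts to look and compute and a shell command to move; the robot and the scene stay as the last step left them, time stands still between calls to the robot, and variables do not carry over. Pictures are saved under pics/ and viewed, and the job is handed in when it is done.

```bash
mkdir -p pics; python3 - <<'E'
from rig import env
import cv2, numpy as np
s=env.observe(); print({k:np.round(v,3).tolist() for k,v in s.items()}, env.grasp_offset)
for n in ["side","top","wrist"]:
    im,d=env.get_image(n); cv2.imwrite(f"pics/{n}0.png",im[:,:,::-1]); np.save(f"pics/{n}0d.npy",d)
    m=env.camera_model(n); print(n,{k:np.round(v,4).tolist() for k,v in m.items()})
E
```

```text
{'time_s': 0.0, 'q': [-80.231, 21.843, 74.386, -0.002, 83.858, -12.334], 'qvel': [0.099, 0.066, -0.141, 0.085, 0.027, -0.033], 'joint_efforts': [0.0, -44.846, -23.128, -0.0, 0.005, 0.0], 'position': [0.207, -0.509, 0.231], 'tool_rot': [[-0.927, -0.0, 0.376], [-0.376, 0.001, -0.927], [-0.0, -1.0, -0.001]], 'ft_force': [-0.445, -0.423, 0.966], 'wrist_torque': [0.001, 0.041, 0.002], 'grip_width': 0.085} 0.0187
side {'camera_matrix': [[396.8386, 0.0, 274.4416], [0.0, 396.8386, 212.682], [0.0, 0.0, 1.0]], 'R': [[-0.9998, -0.0184, 0.0019], [-0.0148, 0.7361, -0.6767], [0.0111, -0.6766, -0.7362]], 't': [0.5315, 0.0328, 0.9548]}
top {'camera_matrix': [[391.3382, 0.0, 273.5123], [0.0, 391.3382, 208.1827], [0.0, 0.0, 1.0]], 'R': [[0.0121, -0.9993, 0.0342], [-0.9964, -0.0149, -0.0831], [0.0836, -0.0331, -0.996]], 't': [0.0314, 0.5364, 1.0164]}
wrist {'camera_matrix': [[376.5348, 0.0, 276.3431], [0.0, 376.5348, 217.1805], [0.0, 0.0, 1.0]], 'tool_from_camera': [[0.0002, 0.9525, 0.3046, -0.0776], [0.0006, -0.3046, 0.9525, -0.1424], [1.0, -0.0, -0.0006, -0.0015], [0.0, 0.0, 0.0, 1.0]]}
```

View pics/side0.png

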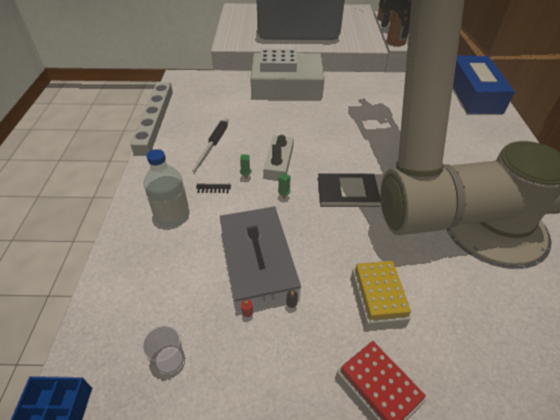

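View pics/top0.png

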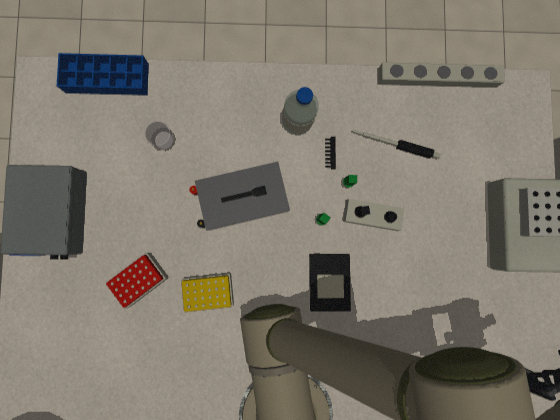

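View pics/wrist0.png

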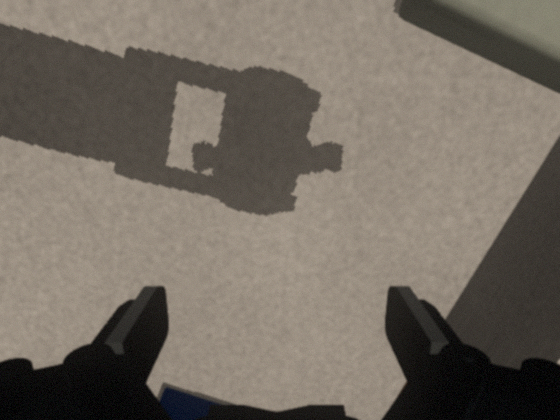

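```bash
python3 - <<'E'
import cv2, numpy as np
t=cv2.imread("pics/top0.png"); s=cv2.imread("pics/side0.png")
a=cv2.resize(t[160:240,300:420],(600,400),interpolation=cv2.INTER_CUBIC)
b=cv2.resize(s[125:205,230:310],(400,400),interpolation=cv2.INTER_CUBIC)
cv2.imwrite("pics/crop1.png",cv2.resize(np.hstack([a,b]),(800,320)))
cv2.imwrite("pics/crop2.png",cv2.resize(t[150:240,185:300],None,fx=6,fy=6,interpolation=cv2.INTER_CUBIC))
E
```

```text
(no output)
```

View pics/crop1.png

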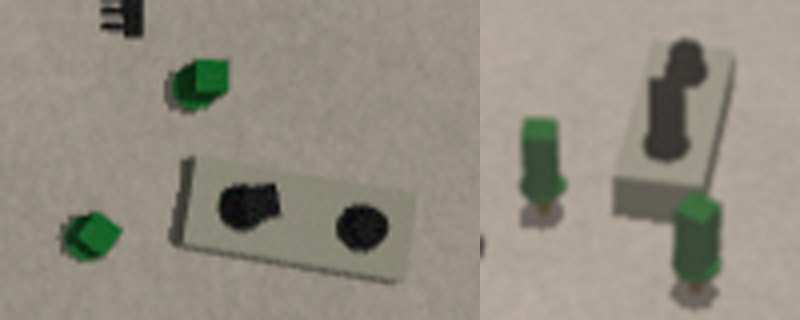

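View pics/crop2.png

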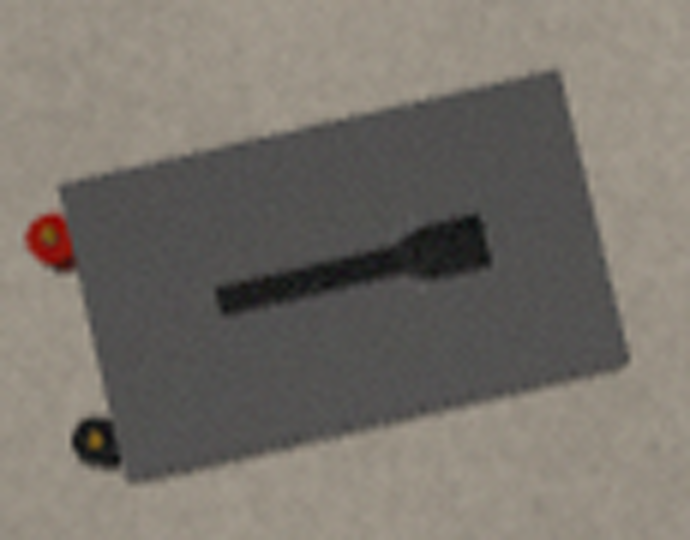

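The black objects are both in the rest. The one at top (362,211) is tall and square-gripped, so it is the pin. The one at (391,216) is low and round, so it is the plug. The green ones at (350,180) and (323,218) are decoys. The groove's mouth is at about top (265,190) and its closed end at about (222,200).

```bash
cat > h.py <<'E'
import numpy as np, cv2
from rig import env
def fixed(n):
    m=env.camera_model(n); K=np.array(m["camera_matrix"]);R=np.array(m["R"]);t=np.array(m["t"]); return K,R,t
def wrist(s):
    m=env.camera_model("wrist"); K=np.array(m["camera_matrix"]); T=np.array(m["tool_from_camera"])
    W=np.eye(4); W[:3,:3]=s["tool_rot"]; W[:3,3]=s["position"]; M=np.linalg.inv(W@T)
    return K,M[:3,:3],M[:3,3]
def ray(cam,uv,z):
    K,R,t=cam; uv=np.atleast_2d(uv).astype(float)
    d=(np.linalg.inv(K)@np.c_[uv,np.ones(len(uv))].T); d=R.T@d; c=-R.T@t
    return (c[:,None]+d*((z-c[2])/d[2])).T
def proj(cam,X):
    K,R,t=cam; p=(K@(R@np.atleast_2d(X).T+t[:,None])).T; return p[:,:2]/p[:,2:]
def largest(mask,roi):
    x0,y0,x1,y1=roi; m=np.zeros_like(mask); m[y0:y1,x0:x1]=mask[y0:y1,x0:x1]
    c,_=cv2.findContours(m,cv2.RETR_EXTERNAL,cv2.CHAIN_APPROX_NONE); return max(c,key=cv2.contourArea)
E
python3 - <<'E'
from h import *
t=cv2.imread("pics/top0.png"); g=t.max(2); cam=fixed("top")
m=((g<105)).astype(np.uint8)*255
c=largest(m,(190,155,300,235)); 
m2=cv2.morphologyEx(cv2.drawContours(np.zeros_like(m),[c],-1,255,-1),cv2.MORPH_OPEN,np.ones((25,25)))
c=largest(m2,(185,150,300,240))
P=ray(cam,c[:,0],.06)[:,:2].astype(np.float32); print("cover",cv2.minAreaRect(P*1000))
dk=(g<55).astype(np.uint8)*255
c=largest(dk,(213,175,285,212)); P=ray(cam,c[:,0],.06)[:,:2].astype(np.float32);print("groove",cv2.minAreaRect(P*1000))
# rest
hsv=cv2.cvtColor(t,cv2.COLOR_BGR2HSV); print("rest px",hsv[208,377],"table",hsv[190,400],hsv[235,370])
for r in [(352,200,374,222),(378,205,400,226)]:
    c=largest(dk,r); P=ray(cam,c[:,0],.0375)[:,:2]; print(r,cv2.minEnclosingCircle(c),P.min(0),P.max(0),cv2.minAreaRect(P.astype(np.float32)*1000))
# depth
d=np.load("pics/top0d.npy"); K,R,tt=cam
v,u=np.mgrid[150:240,185:420]; z=d[150:240,185:420]
X=np.stack([(u-K[0,2])/K[0,0]*z,(v-K[1,2])/K[1,1]*z,z],-1)-tt; X=X@R
np.save("pics/xyz.npy",X)
for lo,hi,(c0,c1) in [(.075,.10,(165,190)),(.028,.037,(155,225)),(.052,.068,(0,110)),(.045,.06,(190,215))]:
    s=(X[...,2]>lo)&(X[...,2]<hi); s[:,:c0]=0; s[:,c1:]=0
    P=X[s]; print(lo,s.sum(),P.mean(0),cv2.minAreaRect((P[:,:2]*1000).astype(np.float32)))
E
```

```text
cover ((563.3577270507812, 122.47709655761719), (131.36102294921875, 221.547607421875), 13.754051208496094)
groove ((565.959228515625, 117.3468017578125), (23.12487030029297, 116.93169403076172), 15.047940254211426)
rest px [ 25  33 139] table [ 21  32 150] [ 20  34 150]
(352, 200, 374, 222) ((361.7828369140625, 210.4595947265625), 7.651316165924072) [ 0.51730263 -0.21249434] [ 0.54409315 -0.17528111] ((530.6509399414062, -193.8476104736328), (26.39386749267578, 37.37725067138672), 0.8689460754394531)
(378, 205, 400, 226) ((390.0, 216.5), 6.18475866317749) [ 0.50272898 -0.28422685] [ 0.5292064  -0.25216237] ((517.830810546875, -267.55804443359375), (29.67133903503418, 28.51681137084961), 45.26890182495117)
0.075 88 [ 0.53270046 -0.18659693  0.08425739] ((568.51953125, -178.05819702148438), (105.47406005859375, 22.629192352294922), 14.892951011657715)
0.028 967 [ 0.52316946 -0.2265114   0.03403725] ((550.1237182617188, -222.89833068847656), (172.1278076171875, 113.61775970458984), 81.07078552246094)
0.052 4168 [0.56404689 0.12252124 0.05884574] ((563.5960693359375, 126.21265411376953), (130.4988250732422, 230.2235107421875), 14.153329849243164)
0.045 71 [ 0.51566987 -0.26596007  0.05606938] ((515.9326782226562, -266.6697082519531), (21.906044006347656, 22.374509811401367), 18.623199462890625)
```

```bash
python3 -m pendant '[[[0.95,0.95,0],0,1],[[0.95,0.95,0],0,1],[[0.95,0.95,0],0,1],[[0.95,0.95,0],0,1],[[0.95,0.95,0],0,1],[[0.95,0.95,0],0,1],[[0.95,0.95,0],0,1],[[0.95,0.95,0],0,1],[[0.95,0.95,0],0,1],[[0.95,0.95,0],0,1],[[0.95,0.9,0],0,1],[[0.4,0.2,0],0,1]]'; python3 -m pendant '[[[0,0,0],0,1],[[0,0,0],0,1],[[0,0,0],0,1],[[0,0,0],0,1]]'; python3 - <<'E'
from h import *
s=env.observe(); im,d=env.get_image("wrist"); cv2.imwrite("pics/w1.png",im[:,:,::-1]); np.save("pics/w1d.npy",d)
import pickle; pickle.dump((s["position"],s["tool_rot"]),open("pics/w1.pkl","wb"))
E
```

```text
time_s: 1.15
position: [0.5348, -0.1875, 0.2311]
tool_rot: [[-0.925, 0.0, 0.38], [-0.38, 0.001, -0.925], [-0.001, -1.0, -0.001]]
ft_force: [-0.4, 0.6, 0.2]
grip_width: 0.0855
time_s: 1.48
position: [0.5316, -0.1925, 0.2313]
tool_rot: [[-0.927, -0.0, 0.375], [-0.375, 0.0, -0.927], [0.0, -1.0, -0.0]]
ft_force: [0.3, -0.5, -0.3]
grip_width: 0.0854
```

View pics/w1.png

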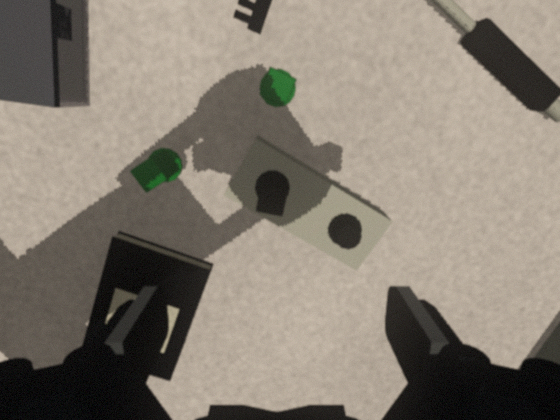

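The wrist view shows the pin with its square grip at (272,195), the round plug at (345,230), and green decoys at (157,168) and (278,87). I'm enlarging this to confirm which is which and to get the grip's yaw.

```bash
python3 - <<'E'
from h import *
import pickle
p,r=pickle.load(open("pics/w1.pkl","rb")); s={"position":p,"tool_rot":r}; cam=wrist(s)
im=cv2.imread("pics/w1.png"); cr=im[120:280,210:400]
cr=np.clip(cr.astype(float)*2.2,0,255).astype(np.uint8)
cv2.imwrite("pics/w1c.png",cv2.resize(cr,None,fx=4,fy=3.7,interpolation=cv2.INTER_CUBIC))
d=np.load("pics/w1d.npy"); K,R,t=cam
v,u=np.mgrid[0:420,0:560]; X=(np.stack([(u-K[0,2])/K[0,0]*d,(v-K[1,2])/K[1,1]*d,d],-1)-t)@R
def box(n,zl,zh,roi):
    x0,y0,x1,y1=roi; m=np.zeros(d.shape,bool); m[y0:y1,x0:x1]=1
    m&=(X[...,2]>zl)&(X[...,2]<zh); P=X[m]; print(n,m.sum(),np.round(P.mean(0)*1000,1),np.median(P[:,2]),cv2.minAreaRect((P[:,:2]*1000).astype(np.float32)))
box("griptop",.080,.092,(240,160,310,230))
box("knobtop",.052,.064,(320,200,375,260))
box("resttop",.030,.0375,(215,125,400,280))
box("dec1",.068,.08,(110,130,200,200)); box("dec2",.068,.08,(240,50,310,110))
np.save("pics/w1x.npy",X)
# colour on rays
g=im.max(2); dk=(g<45).astype(np.uint8)*255
for roi in [(240,160,310,230),(320,200,375,260)]:
    c=largest(dk,roi); print(cv2.minAreaRect(c), cv2.minEnclosingCircle(c))
E
```

```text
griptop 771 [ 529.2 -187.5   85.6] 0.08580764193854926 ((528.6515502929688, -187.71572875976562), (22.207515716552734, 21.98911476135254), 10.72386360168457)
knobtop 541 [ 516.7 -265.8   57.4] 0.05765833978344887 ((516.1227416992188, -266.3515625), (22.64352035522461, 22.6835880279541), 7.809934139251709)
resttop 7764 [ 524.4 -225.5   34.9] 0.03487269929836198 ((521.7640991210938, -227.54205322265625), (150.57940673828125, 60.673561096191406), 80.92893981933594)
dec1 758 [508.7 -88.6  72.7] 0.07285833518265009 ((507.9816589355469, -88.20026397705078), (21.930011749267578, 22.380279541015625), 53.74024963378906)
dec2 878 [ 610.  -159.9   72.7] 0.07275609625877627 ((609.9154052734375, -159.9649200439453), (22.001224517822266, 21.968137741088867), 88.0938720703125)
((270.90386962890625, 191.48077392578125), (32.55527877807617, 42.16496658325195), 11.309932708740234) ((272.46771240234375, 192.9276123046875), 22.378232955932617)
((339.5846252441406, 224.32310485839844), (15.611631393432617, 24.38220977783203), 52.12501525878906) ((342.46875, 227.8125), 12.495294570922852)
```

View pics/w1c.png

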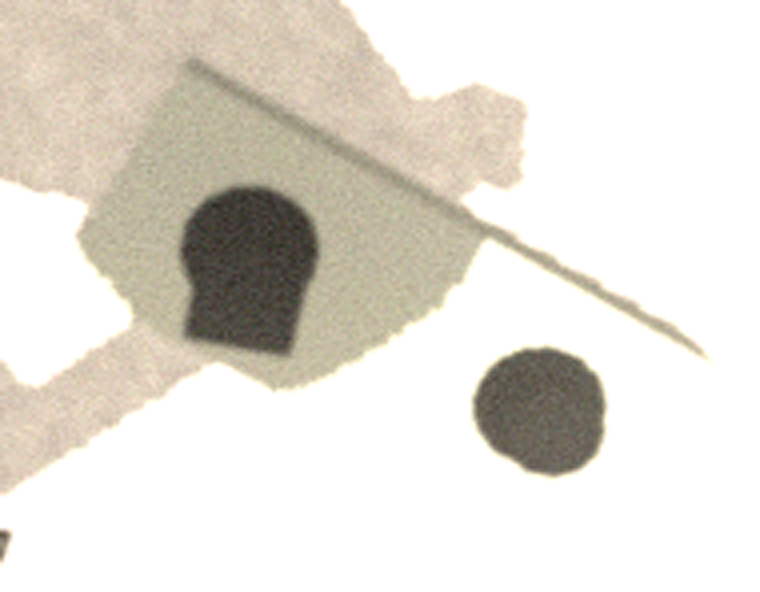

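Confirmed: the pin is the square grip at (529,-188) mm with yaw 10.7°, and its top is at z=86. Next I align with it and go partway down.

```bash
python3 -m pendant '[[[-0.09,0.16,-0.5],-0.8,0.6],[[0,0,-0.7],-0.8,0.6],[[0,0,-1],-0.66,0.6],[[0,0,-1],0,0.6],[[0,0,0],0,0.6],[[0,0,0],0,0.6],[[0,0,0],0,0.6],[[0,0,0],0,0.6]]'; python3 - <<'E'
from h import *
s=env.observe(); R=np.array(s["tool_rot"]); print(np.round(s["position"],4),np.degrees(np.arctan2(R[1,2],R[0,2])),s["grip_width"])
im,d=env.get_image("wrist"); cv2.imwrite("pics/w2.png",im[:,:,::-1])
cam=wrist(s); K,RR,t=cam
v,u=np.mgrid[0:420,0:560]; X=(np.stack([(u-K[0,2])/K[0,0]*d,(v-K[1,2])/K[1,1]*d,d],-1)-t)@RR
m=(abs(X[...,0]-.529)<.025)&(abs(X[...,1]+.188)<.03)&(X[...,2]>.080)&(X[...,2]<.092)
print(m.sum(),cv2.minAreaRect((X[m][:,:2]*1000).astype(np.float32)))
E
```

```text
time_s: 2.2
position: [0.5304, -0.1875, 0.1374]
tool_rot: [[-0.982, 0.003, 0.187], [-0.187, -0.002, -0.982], [-0.003, -1.0, 0.002]]
ft_force: [0.1, -0.3, 0.6]
grip_width: 0.0514
[ 0.5304 -0.1875  0.1374] -79.20680404062423 0.05138233202750762
1551 ((528.620849609375, -187.6400146484375), (22.357694625854492, 21.909839630126953), 10.182141304016113)
```

View pics/w2.png

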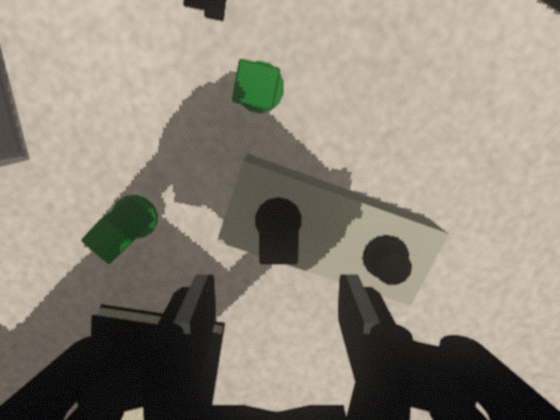

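The fingers straddle the pin at (278,235), and the plug at (387,260) is clear. Going down to grasp.

```bash
python3 -m pendant '[[[-0.05,0,-0.8],0,0.6],[[0,0,-0.8],0,0.6],[[0,0,-0.8],0,0.6],[[0,0,-0.6],0,0.6],[[0,0,0],0,0.6],[[0,0,0],0,0.6],[[0,0,0],0,0.6]]' 40;  python3 -m pendant '[[[0,0,0],0,0],[[0,0,0],0,0],[[0,0,0],0,0],[[0,0,0],0,0],[[0,0,0],0,0],[[0,0,0],0,0],[[0,0,0],0,0],[[0,0,0],0,0]]' 60; python3 -m pendant '[[[0,0,0],0,0],[[0,0,0],0,0],[[0,0,0],0,0]]'
```

```text
time_s: 2.83
position: [0.5291, -0.1873, 0.0471]
tool_rot: [[-0.982, 0.002, 0.188], [-0.188, -0.002, -0.982], [-0.002, -1.0, 0.002]]
ft_force: [-0.3, 0.5, 0.4]
grip_width: 0.0514
time_s: 3.5
position: [0.5288, -0.1871, 0.0466]
tool_rot: [[-0.982, 0.002, 0.188], [-0.188, -0.001, -0.982], [-0.002, -1.0, 0.002]]
ft_force: [0.1, 0.8, 8.6]
grip_width: 0.0214
time_s: 3.75
position: [0.5288, -0.1871, 0.0466]
tool_rot: [[-0.982, 0.002, 0.188], [-0.188, -0.001, -0.982], [-0.002, -1.0, 0.002]]
ft_force: [0.1, -0.3, 7.1]
grip_width: 0.0213
```

```bash
python3 -m pendant '[[[0,0,0.25],0,0],[[0,0,0.45],0,0],[[0,0,0.75],0,0],[[0,0,1],0,0],[[0,0,1],0,0],[[0,0,0],0,0],[[0,0,0],0,0],[[0,0,0],0,0],[[0,0,0],0,0]]'; python3 - <<'E'
from h import *
s=env.observe(); im,d=env.get_image("wrist"); cv2.imwrite("pics/w3.png",im[:,:,::-1])
print(s["ft_force"],s["wrist_torque"])
im,d=env.get_image("side"); cv2.imwrite("pics/s3.png",cv2.resize(im[60:260,180:400,::-1],None,fx=3.5,fy=3))
E
```

```text
time_s: 4.5
position: [0.5276, -0.1864, 0.1476]
tool_rot: [[-0.982, -0.002, 0.187], [-0.187, 0.001, -0.982], [0.002, -1.0, -0.002]]
ft_force: [-0.2, 0.5, -0.9]
grip_width: 0.021
[-0.17682361  0.52082845 -0.88564042] [-0.00483787  0.01216461 -0.00984811]
```

View pics/w3.png

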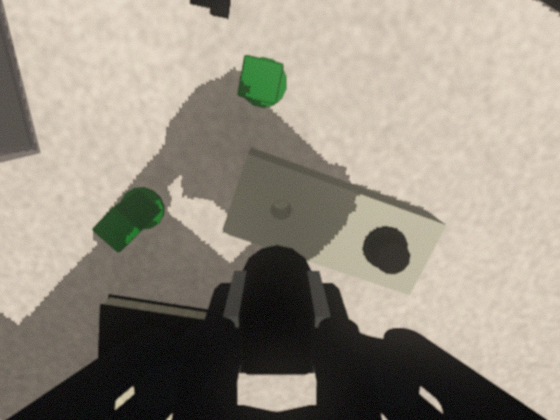

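View pics/s3.png

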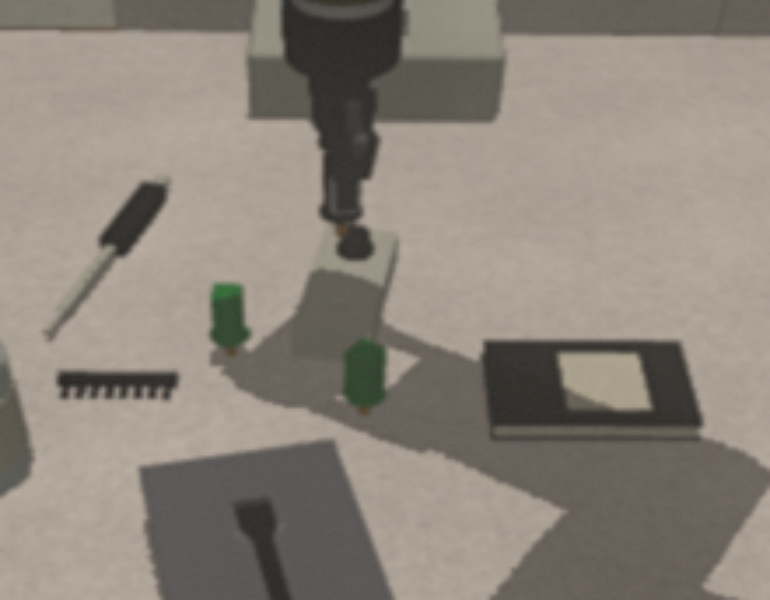

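The pin is held upright and lifted clear, and the plug is untouched. I'm moving beside the groove to measure it up close.

```bash
python3 -m pendant '[[[0,0.5,0],0,0],[[0,0.9,0],0,0],[[0,1,0],0,0],[[0,1,0],0,0],[[0,1,0],0,0],[[0,1,0],0,0],[[0,1,0],0,0],[[0,1,0],0,0],[[0,1,0],0,0],[[0,0.6,0],0,0],[[0,0.3,0],0,0],[[0,0,0],0,0]]';python3 -m pendant '[[[0,0,0],0,0],[[0,0,0],0,0],[[0,0,0],0,0]]'; python3 - <<'E'
from h import *
import pickle
s=env.observe(); im,d=env.get_image("wrist"); cv2.imwrite("pics/w4.png",im[:,:,::-1]); np.save("pics/w4d.npy",d)
pickle.dump((s["position"],s["tool_rot"]),open("pics/w4.pkl","wb"))
E
```

```text
time_s: 5.6
position: [0.5277, 0.0941, 0.1485]
tool_rot: [[-0.982, -0.001, 0.19], [-0.19, 0.0, -0.982], [0.001, -1.0, -0.0]]
ft_force: [-0.4, -0.6, -1.4]
grip_width: 0.0214
time_s: 5.85
position: [0.5283, 0.0912, 0.1487]
tool_rot: [[-0.983, -0.0, 0.186], [-0.186, -0.0, -0.983], [0.0, -1.0, 0.0]]
ft_force: [-0.3, -0.2, -1.0]
grip_width: 0.0212
```

View pics/w4.png

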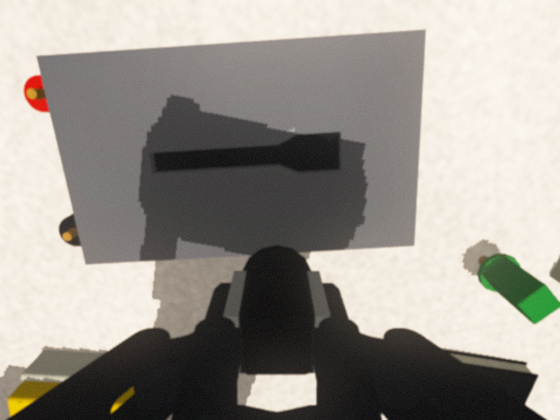

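```bash
python3 - <<'E'
from h import *
import pickle
p,r=pickle.load(open("pics/w4.pkl","rb")); cam=wrist({"position":p,"tool_rot":r})
im=cv2.imread("pics/w4.png"); g=im.max(2)
print(g[155,200],g[130,200],g[80,120],g[185,250],g[20,200])
m=(g<40).astype(np.uint8)*255
c=largest(m,(140,110,360,195)); print(cv2.boundingRect(c))
P=ray(cam,c[:,0],.06)[:,:2]*1000
th=np.radians(13.75)
for it in range(3):
    ex=np.array([np.cos(th),np.sin(th)]); ey=np.array([-ex[1],ex[0]])
    o=np.array([563.4,122.5]); a=(P-o)@ex; b=(P-o)@ey
    # edges of narrow part
    L=(b>-15)&(b<48); hi=L&(a>np.median(a[L])); lo=L&~(a>np.median(a[L]))
    k1=np.polyfit(b[hi],a[hi],1);k2=np.polyfit(b[lo],a[lo],1)
    k=(k1+k2)/2; th-=np.arctan(k[0])
print("yaw",np.degrees(th),"centre a at b=0",k[1],"widths",k1[1]-k2[1],"b range",b.min(),b.max())
d=np.load("pics/w4d.npy");K,R,t=cam
v,u=np.mgrid[0:420,0:560]; X=(np.stack([(u-K[0,2])/K[0,0]*d,(v-K[1,2])/K[1,1]*d,d],-1)-t)@R
q=(X[...,2]>.055)&(X[...,2]<.065)&(v<262)&(u<430); mm=cv2.morphologyEx(q.astype(np.uint8)*255,cv2.MORPH_CLOSE,np.ones((35,35)))
c=largest(mm,(20,10,440,262)); P=ray(cam,c[:,0],.06)[:,:2]*1000; print(cv2.minAreaRect(P.astype(np.float32)), np.median(X[q][:,2]))
q=(X[...,2]>.046)&(X[...,2]<.054)&(v<175)&(v>130)&(u>285)&(u<345); print("floor",np.median(X[q][:,2]) if q.any() else None)
E
```

```text
18 66 133 67 246
(154, 135, 186, 37)
yaw 14.392522713750795 centre a at b=0 2.0806621884369703 widths 10.32147173028819 b range -61.13421954467276 52.182007594017996
((563.3067626953125, 127.68018341064453), (129.9546356201172, 230.301025390625), 14.25609302520752) 0.05981570737073587
floor 0.051825163618757046
```

```bash
python3 -m pendant '[[[0.5,-0.18,0],0,0],[[0.6,-0.2,0],0,0],[[0.53,-0.2,-0.3],0,0],[[0,0,-0.6],0,0],[[0,0,-0.6],0,0],[[0,0,0],0,0],[[0,0,0],0,0],[[0,0,0],0,0],[[0,0,0],0,0]]'; python3 - <<'E'
from h import *
s=env.observe(); im,d=env.get_image("wrist"); cv2.imwrite("pics/w5.png",im[:,:,::-1])
o=np.array([.5648,.1223]);th=np.radians(14.39);ex=np.array([np.cos(th),np.sin(th)]);ey=np.array([-ex[1],ex[0]])
q=s["position"][:2]-o; print("tank xy mm",q@ex*1000,q@ey*1000,s["ft_force"])
im,d=env.get_image("side"); cv2.imwrite("pics/s5.png",cv2.resize(im[180:310,200:320,::-1],None,fx=5,fy=4.5,interpolation=cv2.INTER_CUBIC))
E
```

```text
time_s: 6.65
position: [0.5777, 0.0747, 0.1051]
tool_rot: [[-0.982, 0.002, 0.187], [-0.187, -0.0, -0.982], [-0.002, -1.0, 0.001]]
ft_force: [0.5, 0.6, -0.6]
grip_width: 0.0213
tank xy mm 0.6416188732808557 -49.350599113387666 [ 0.5205464   0.58210927 -0.64344632]
```

View pics/w5.png

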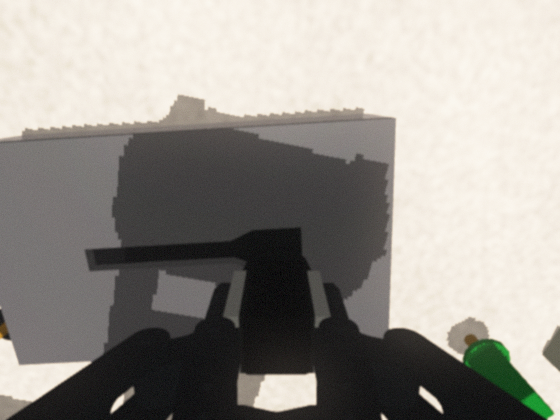

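View pics/s5.png

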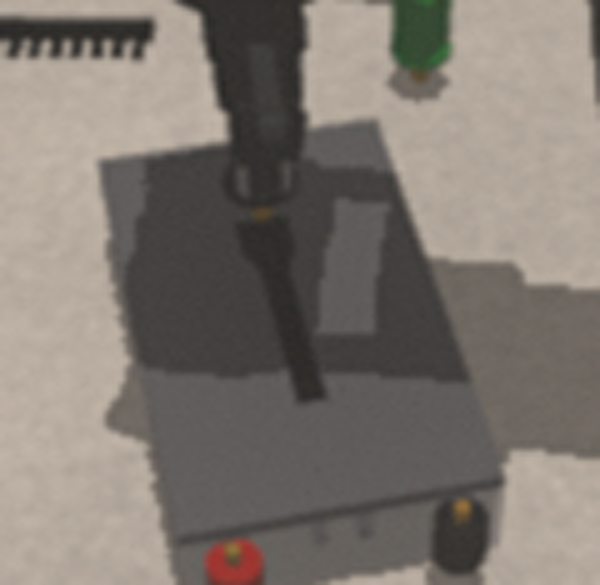

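The nose is over the mouth. Lowering gently until it touches.

```bash
python3 -m pendant '[[[0,0,-0.3],0,0],[[0,0,-0.2],0,0],[[0,0,0],0,0],[[0,0,0],0,0]]'; for i in 1; do python3 -m pendant '[[[0,0,-0.05],0,0],[[0,0,0],0,0],[[0,0,0],0,0]]'; done
```

```text
time_s: 7.08
position: [0.5768, 0.0749, 0.0882]
tool_rot: [[-0.982, -0.001, 0.187], [-0.187, 0.0, -0.982], [0.001, -1.0, -0.0]]
ft_force: [0.4, -0.2, -1.2]
grip_width: 0.0213
time_s: 7.33
position: [0.5772, 0.0749, 0.0874]
tool_rot: [[-0.982, 0.0, 0.187], [-0.187, 0.0, -0.982], [-0.0, -1.0, -0.0]]
ft_force: [0.8, 0.8, -0.8]
grip_width: 0.0216
```

```bash
python3 -m pendant '[[[0,0,-0.03],0,0],[[0,0,0],0,0],[[0,0,0],0,0]]';python3 -m pendant '[[[0,0,-0.02],0,0],[[0,0,0],0,0],[[0,0,0],0,0]]'
```

```text
time_s: 7.58
position: [0.5772, 0.0748, 0.0865]
tool_rot: [[-0.982, 0.0, 0.187], [-0.187, 0.0, -0.982], [-0.0, -1.0, -0.0]]
ft_force: [0.1, -0.5, -0.6]
grip_width: 0.0213
time_s: 7.83
position: [0.5771, 0.0748, 0.0858]
tool_rot: [[-0.982, -0.0, 0.187], [-0.187, -0.0, -0.982], [0.0, -1.0, -0.0]]
ft_force: [-0.4, -0.9, -2.6]
grip_width: 0.0214
```

```bash
python3 -m pendant '[[[0,0,-0.015],0,0],[[0,0,0],0,0],[[0,0,0],0,0]]'|grep -E "pos|force"
```

```text
position: [0.5772, 0.0748, 0.0856]
ft_force: [-0.1, -0.1, 2.3]
```

```bash
python3 -m pendant '[[[0,0,-0.015],0,0],[[0,0,0],0,0],[[0,0,0],0,0]]'|grep -E "pos|force"
```

```text
position: [0.5773, 0.0748, 0.0856]
ft_force: [-1.2, 1.1, 5.8]
```

```bash
python3 -m pendant '[[[0,0,-0.015],0,0],[[0,0,0],0,0],[[0,0,0],0,0]]'|grep -E "pos|force"
```

```text
position: [0.5773, 0.0748, 0.0855]
ft_force: [-3.9, -0.2, 7.9]
```

Contact is at TCP z=85.6 mm with about 8 N. I'm sliding along the groove direction (-0.249, 0.969).

```bash
python3 -m pendant '[[[-0.012,0.048,0],0,0],[[-0.024,0.094,0],0,0],[[-0.024,0.094,0],0,0],[[-0.024,0.094,0],0,0],[[-0.024,0.094,0],0,0]]'|grep -E "pos|force"; python3 -m pendant '[[[-0.024,0.094,0],0,0],[[-0.024,0.094,0],0,0],[[-0.024,0.094,0],0,0],[[0,0,0],0,0],[[0,0,0],0,0]]'|grep -E "pos|force"
```

```text
position: [0.5751, 0.0868, 0.0856]
ft_force: [1.1, -4.1, 6.3]
position: [0.5729, 0.0957, 0.0856]
ft_force: [1.1, -2.3, 7.2]
```

```bash
python3 -m pendant '[[[-0.012,0.039,0],0,0],[[-0.012,0.039,0],0,0],[[-0.012,0.039,0],0,0],[[-0.012,0.039,0],0,0],[[-0.012,0.039,0],0,0],[[-0.012,0.039,0],0,0],[[-0.012,0.039,0],0,0]]'|grep -E "pos|force"
```

```text
position: [0.5705, 0.1034, 0.0855]
ft_force: [0.7, -4.2, 5.2]
```

```bash
python3 -m pendant '[[[-0.01,0.039,0],0,0],[[-0.01,0.039,0],0,0],[[-0.01,0.039,0],0,0],[[-0.01,0.039,0],0,0],[[-0.01,0.039,0],0,0]]'|grep -E "pos|force"
```

```text
position: [0.569, 0.1093, 0.0855]
ft_force: [1.8, -4.9, 5.9]
```

```bash
python3 -m pendant '[[[-0.01,0.039,0],0,0],[[-0.01,0.039,0],0,0],[[-0.01,0.039,0],0,0]]'|grep -E "pos|force"
```

```text
position: [0.568, 0.1128, 0.0855]
ft_force: [0.7, -4.2, 5.3]
```

```bash
python3 -m pendant '[[[-0.01,0.039,0],0,0],[[-0.01,0.039,0],0,0],[[-0.01,0.039,0],0,0]]'|grep -E "pos|force"
```

```text
position: [0.5671, 0.1163, 0.0855]
ft_force: [0.5, -4.9, 5.3]
```

```bash
python3 -m pendant '[[[-0.01,0.039,0],0,0],[[-0.01,0.039,0],0,0],[[-0.01,0.039,0],0,0]]'|grep -E "pos|force"
```

```text
position: [0.5662, 0.1198, 0.0855]
ft_force: [1.2, -4.3, 6.1]
```

```bash
python3 -m pendant '[[[-0.01,0.039,0],0,0],[[-0.01,0.039,0],0,0],[[-0.01,0.039,0],0,0]]'|grep -E "pos|force"
```

```text
position: [0.5653, 0.1233, 0.0855]
ft_force: [0.9, -4.6, 5.6]
```

```bash
python3 -m pendant '[[[-0.01,0.039,0],0,0],[[-0.01,0.039,0],0,0],[[-0.01,0.039,0],0,0]]'|grep -E "pos|force"
```

```text
position: [0.5645, 0.1268, 0.0855]
ft_force: [0.7, -5.0, 6.6]
```

```bash
python3 -m pendant '[[[-0.01,0.039,0],0,0],[[-0.01,0.039,0],0,0],[[-0.01,0.039,0],0,0]]'|grep -E "pos|force"
```

```text
position: [0.5636, 0.1304, 0.0855]
ft_force: [0.7, -4.1, 6.6]
```

```bash
python3 -m pendant '[[[-0.01,0.039,0],0,0],[[-0.01,0.039,0],0,0],[[-0.01,0.039,0],0,0]]'|grep -E "pos|force"
```

```text
position: [0.5626, 0.1339, 0.0855]
ft_force: [1.0, -3.8, 6.1]
```

```bash
python3 -m pendant '[[[-0.01,0.039,0],0,0],[[-0.01,0.039,0],0,0],[[-0.01,0.039,0],0,0]]'|grep -E "pos|force"
```

```text
position: [0.5614, 0.1377, 0.0852]
ft_force: [2.0, -3.1, 3.3]
```

```bash
python3 -m pendant '[[[-0.01,0.039,0],0,0],[[-0.01,0.039,0],0,0],[[-0.01,0.039,0],0,0]]'|grep -E "pos|force"
```

```text
position: [0.559, 0.142, 0.0839]
ft_force: [0.4, -0.7, -0.6]
```

The force has vanished and z has dropped 1.7 mm, so the nose is in the socket. A small push along the groove should confirm it catches on the far edge.

```bash
python3 -m pendant '[[[0,0,-0.05],0,0],[[0,0,0],0,0]]'|grep -E "pos|force"
```

```text
position: [0.5592, 0.1419, 0.0824]
ft_force: [-0.4, 0.8, -1.5]
```

```bash
python3 -m pendant '[[[-0.01,0.039,0],0,0],[[-0.01,0.039,0],0,0],[[0,0,0],0,0]]'|grep -E "pos|force"
```

```text
position: [0.5591, 0.1432, 0.0828]
ft_force: [0.6, -4.5, -2.1]
```

It has caught on the far edge (-4.5 N). I'm backing off about 1.7 mm to the middle of the play and going down.

```bash
python3 -m pendant '[[[0.014,-0.056,0],0,0],[[0,0,-0.08],0,0],[[0,0,-0.08],0,0],[[0,0,0],0,0],[[0,0,0],0,0]]'|grep -E "pos|force"
```

```text
position: [0.5593, 0.1425, 0.078]
ft_force: [-0.1, -1.0, -0.4]
```

```bash
python3 -m pendant '[[[0,0,-0.06],0,0],[[0,0,-0.06],0,0],[[0,0,0],0,0],[[0,0,0],0,0]]'|grep -E "pos|force"
```

```text
position: [0.5594, 0.1424, 0.0745]
ft_force: [0.3, -0.7, -0.8]
```

```bash
python3 -m pendant '[[[0,0,-0.05],0,0],[[0,0,0],0,0],[[0,0,0],0,0]]'|grep -E "pos|force"
```

```text
position: [0.5595, 0.1423, 0.073]
ft_force: [-0.3, -0.4, -0.3]
```

```bash
python3 -m pendant '[[[0,0,-0.03],0,0],[[0,0,0],0,0],[[0,0,0],0,0]]'|grep -E "pos|force"
```

```text
position: [0.5595, 0.1423, 0.0721]
ft_force: [0.4, 0.1, 0.1]
```

```bash
python3 -m pendant '[[[0,0,-0.02],0,0],[[0,0,0],0,0],[[0,0,0],0,0]]'|grep -E "pos|force"
```

```text
position: [0.5595, 0.1423, 0.0717]
ft_force: [-1.1, 0.1, 1.5]
```

```bash
python3 -m pendant '[[[0,0,-0.015],0,0],[[0,0,0],0,0],[[0,0,0],0,0]]'|grep -E "pos|force"
```

```text
position: [0.5595, 0.1423, 0.0717]
ft_force: [-3.0, -1.0, 5.9]
```

```bash
python3 -m pendant '[[[0,0,-0.02],0,0],[[0,0,0],0,0],[[0,0,0],0,0]]'|grep -E "pos|force"
```

```text
position: [0.5595, 0.1423, 0.0716]
ft_force: [-4.4, -0.5, 8.6]
```

```bash
python3 - <<'E'
from h import *
im,d=env.get_image("side"); cv2.imwrite("pics/s6.png",cv2.resize(im[160:310,200:320,::-1],None,fx=5,fy=4,interpolation=cv2.INTER_CUBIC))
E
```

```text
(no output)
```

View pics/s6.png

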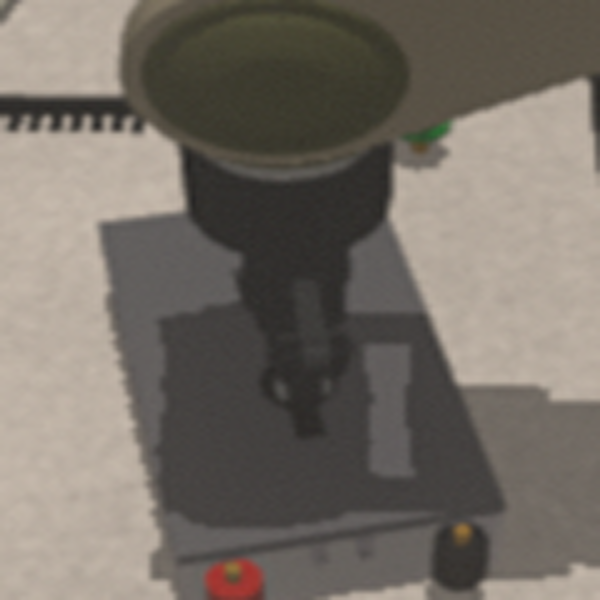

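The collar lies on the cover at crop (300,385), with about 10 N of load. Releasing.

```bash
python3 -m pendant '[[[0,0,0],0,0.3],[[0,0,0],0,0.35],[[0,0,0],0,0.45],[[0,0,0],0,0.6],[[0,0,0],0,0.6],[[0,0,0],0,0.6],[[0,0,0],0,0.6]]'|grep -E "pos|force|wid"; python3 -m pendant '[[[0,0,0.3],0,0.6],[[0,0,0.6],0,0.6],[[0,0,0.9],0,0.6],[[0,0,1],0,0.6],[[0,0,1],0,0.6],[[0,0,0],0,0.6],[[0,0,0],0,0.6],[[0,0,0],0,0.6]]'; python3 - <<'E'
from h import *
s=env.observe();im,d=env.get_image("wrist"); cv2.imwrite("pics/w7.png",im[:,:,::-1])
cam=wrist(s);K,R,t=cam
v,u=np.mgrid[0:420,0:560]; X=(np.stack([(u-K[0,2])/K[0,0]*d,(v-K[1,2])/K[1,1]*d,d],-1)-t)@R
m=(abs(X[...,0]-.5595)<.03)&(abs(X[...,1]-.1423)<.03)
for lo,hi in [(.1,.13),(.0625,.07),(.057,.0618)]:
    q=m&(X[...,2]>lo)&(X[...,2]<hi); P=X[q]; print(q.sum(),np.median(P[:,2]),P[:,2].std(),cv2.minAreaRect((P[:,:2]*1000).astype(np.float32)))
im,d=env.get_image("side"); cv2.imwrite("pics/s7.png",cv2.resize(im[100:320,180:340,::-1],None,fx=4,fy=2.7,interpolation=cv2.INTER_CUBIC))
E
```

```text
position: [0.5595, 0.1423, 0.0704]
ft_force: [0.7, -0.4, -0.4]
grip_width: 0.0516
time_s: 16.38
position: [0.559, 0.1423, 0.1842]
tool_rot: [[-0.982, -0.001, 0.187], [-0.187, -0.0, -0.982], [0.001, -1.0, -0.0]]
ft_force: [-0.4, 0.2, 0.1]
grip_width: 0.0508
1377 0.11068216579276723 0.0023097833569603837 ((558.943603515625, 143.65863037109375), (22.31116485595703, 21.79054832458496), 10.616594314575195)
388 0.06486338333041403 0.0013432274313054818 ((562.9996948242188, 144.14947509765625), (23.01491355895996, 30.662687301635742), 11.102481842041016)
3622 0.059846571268454725 0.0006894127402935923 ((559.49951171875, 142.27798461914062), (59.92829895019531, 59.98442077636719), 89.97339630126953)
```

View pics/w7.png

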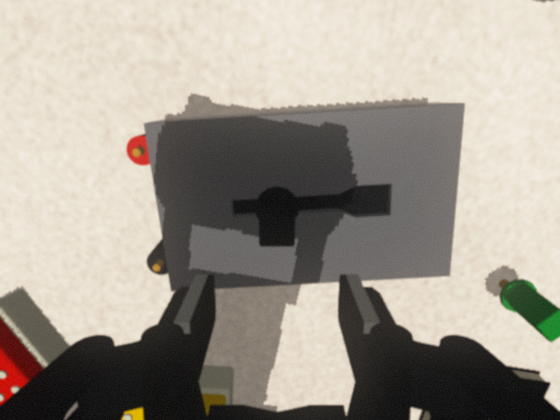

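View pics/s7.png

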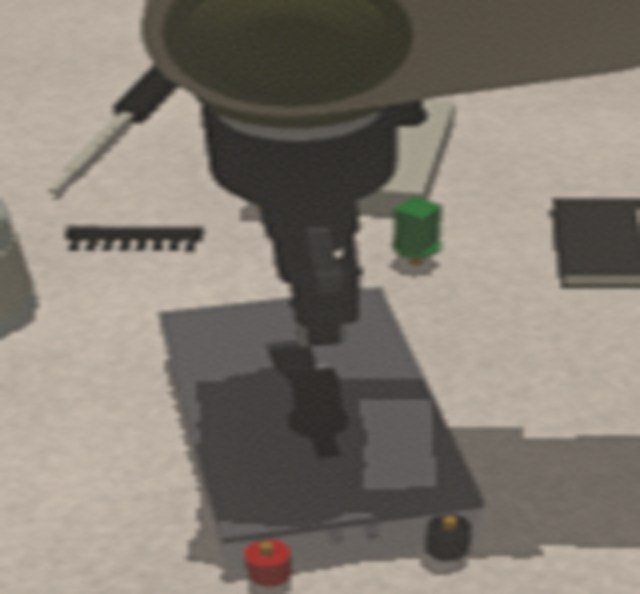

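```bash
python3 -c "
from rig import env
print(env.observe()['time_s']); print(env.close_job())"
```

```text
16.4833
the job is handed in; nothing more can be done
None
```

The contact pin is in the tank's hidden socket, pressed home with its collar on the cover, and released. I handed the job in at 16.5 s; no verdict is reported.

- **Slide and socket:** I set the nose in the groove's mouth and slid it at about 6–9 N. It sank at tank y of about 20 mm and caught on the far edge with a push-back of about 4.5 N along the groove. From there it went down to contact at 14 mm below the groove floor.
- **Load on the cover:** My readings never passed about 10 N, against the 30 N limit. They were taken at intervals, not continuously.
- **After letting go:** The wrist camera's depth puts the grip top at z = 110.7 mm (111 expected) and the collar top at 64.9 mm (65 expected). The grip is within about 1.5 mm of where I released it. I did not measure the pin's tilt separately.
- **Other objects:** The gripper is clear and reads no force. Nothing I saw was disturbed. The plug was still in place after the pin was lifted out, but the last pictures do not show it.

No check failed. The two cameras' estimates of the groove differed by about 1.5 mm, within the 2 mm calibration.

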